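Cock the marking stand and hold a turned flask down in its sprung ring

TASK

Cock the marking stand by swinging its sprung lever round to its stop and letting it spring back. Then stand the round-bellied wooden flask upright in the stand's sprung ring, press it straight down until the ring is fully down at its stop, and finish while your fingers are still on the flask, holding it pressed down there. Leave the other things on the bench where they are.

Things in the scene. Friction and masses are not known exactly. Their poses are not given: they have to be found in the camera images.
- flask: turned light-wood flask, 140 mm tall, upright: ball belly 76 mm in diameter (centre 42 mm up) on a foot 36 mm in diameter, 8 mm high; straight round neck 26 mm in diameter from 82 to 130 mm up, then a lip 32 mm in diameter. 0.13 to 0.24 kg. Origin: centre of the underside; z along its axis. Grip it by the neck from above. A straight-sided bottle near it has a similar neck but is not wanted.
- stand: fixed marking stand: cream base plate 130 (x) by 300 (y) by 14 mm; sprung steel ring at its +y end (axis x=0, y=+80 mm), square housing (85 mm, top 60 mm above the bench) with the cocking lever at its -y end (pivot x=+20, y=-80 mm). Origin: centre of the underside. A marking pin under the ring has its tip 36 mm above the bench; the flask's foot stays just short of it with the ring fully down.
- ring_seat (a point): centre of the sprung ring at its top edge: 80 mm above the bench when up, 55 mm when fully down; moves with the ring. Ring horizontal, 106 mm outside, 56 mm inside, 12 mm thick, open in the middle. Seated, the flask's belly rests on the inner edge, its underside about 16 mm below this point and its axis through it.
- ring (a joint): how far the ring is pressed down, m: 0 up (at rest), 0.025 fully down at its stop. Straight vertical slide on springs: takes about 5 N to start, about 15 N fully down; it comes back up when let go.
- lever_pivot (a point): pivot of the cocking lever (vertical axis) on the housing, 66 mm above the bench.
- lever_pin (a point): top of the upright black pin at the lever's free end, 112 mm above the bench; pin 13 mm in diameter, standing 38 mm above the thin arm (66 to 74 mm above the bench), 70 mm from the pivot. At rest it lies on the stand's -x side of the pivot and towards the ring; push it sideways, away from the ring.
- lever (a joint): swing of the lever, rad: 0 at rest, 1.0 at its stop; grows anticlockwise seen from above (the pin moves away from the ring, towards the stand's -y). Spring return, about 1.5 N at the pin at rest rising to about 3 N at the stop; it springs back to 0 when let go.
- straight_bottle: bystander: straight-sided light-wood bottle, 54 mm in diameter, 122 mm tall, neck 26 mm in diameter. Origin at the centre of its underside.
- lidded_pot: bystander: small light-wood pot with knobbed lid, 66 mm in diameter, 78 mm tall. Origin at the centre of its underside.
- turned_bowl: bystander: open wooden bowl, 124 mm in diameter, 58 mm high. Origin at the centre of its underside.
- spool: bystander: wooden spool, 44 mm in diameter, 46 mm high. Origin at the centre of its underside.
- blank: bystander: round wooden blank, 72 mm in diameter, 50 mm high. Origin at the centre of its underside.
- wrench: bystander: flat steel wrench, 170 mm long, lying on the bench along its own x.
- screwdriver: bystander: wood-handled screwdriver, 200 mm long, lying on the bench along its own x.
Not all that is in view belongs to the job. What is shaped like the flask but blue or yellow is not meant.

How it is judged:
On the way, in this order (a step that is already met when the one before it is completed fails the run):
1. the lever is swung to its stop (value of joint lever above 0.93 rad), for 0.1 s.
2. the lever has sprung back and is let go (value of joint lever below 0.08 rad and contact force between the fingers and stand below 0.2 N), for 0.2 s.
3. the flask is pressed fully down in the ring (value of joint ring above 0.021 m and horizontal distance between flask and ring_seat below 0.006 m and z of flask in the frame of ring_seat between -0.0215 and -0.01 m and angle between flask's own z axis and vertical below 0.14 rad and contact force between flask and stand above 5 N and contact force between the fingers and flask above 1.5 N and value of joint lever below 0.08 rad), for 0.3 s.
At the end, for the whole second after the job is handed in: Flask upright (8 degrees), centred (6 mm) and seated in the ring; ring held down by it at least 21 of 25 mm (over 5 N flask to stand), fingers on the flask (over 1.5 N), lever back at rest (within 0.08 rad), flask still (under 20 mm/s) (all of step 3 and linear speed of flask below 0.02 m/s); the arm keeps its last pose, push and grip.
It fails at once if another turned piece is moved more than 30 mm or tipped (distance of any of straight_bottle, lidded_pot, turned_bowl, spool, blank from where it was at the start of the episode above 0.03 m or angle between any of straight_bottle, lidded_pot, turned_bowl, spool, blank's own z axis and vertical above 0.5 rad).
It fails at once if the wrench or the screwdriver is moved more than 30 mm (distance of any of wrench, screwdriver from where it was at the start of the episode above 0.03 m).
It also fails if it takes over 64 s, if anything falls off the work surface, if the arm or the gripper's body presses on something with over 40 N, if the wrist force passes 120 N, or if a joint passes its speed limit or range.

ROBOT

A 6-joint arm with a two-finger parallel gripper is mounted at the origin on the work surface. World frame = base frame: x ahead of the robot, y to its left, z up, the work surface at z = 0. Lengths are in m, angles in rad, forces in N, time in s.
With the tool pointing down it reaches from about 0.3 to 0.875 m from the base axis. Payload 6.4 kg.
Tool frame: the origin (TCP) lies midway between the tips of the shut fingers; the grasp point (between the pads) lies 19 mm behind it; z points along the fingers, y is the direction in which the jaws open and shut (so a half turn about z gives the same grasp; the last joint's range is limited). The gripper opens to 85 mm and grips with 20 to 120 N. Pads are 22 mm wide; open, the fingers measure 114 mm over their backs; the gripper's body (76 mm by 85 mm) begins 54 mm behind the grasp point. The pads swing forward as they close: fully open they stand 13 mm farther back than shut.
Start: joints at [-1.388, 0.181, 1.607, -0, 1.354, -0.206], TCP at [0.218, -0.532, 0.231] pointing down, gripper open.
Joint ranges: [-2.99, 2.99], [-0.89, 2.07], [0.3, 2.58], [-1.14, 4.28], [0, 2.63], [-3.12, 3.12]. Speed limits (rad/s): [2.57, 2.57, 3.01, 3.14, 3.14, 3.14].

INTERFACE

Orientations are given as a unit quaternion [w, x, y, z].
In Python, from bench import get_obs, camera, hand_in gives the robot as it stands.
- The arm moves only by the tool drive_tool, never from a script. Its argument "deltas" is a list of rows, each a list of 2 entries, a list of its own where there are three numbers: the shift along the world's x, y, z in m, then the turn about the world's z in rad. A call has 1 to 10 rows; each row shifts and turns the pose as measured when the row begins; what a row does not reach is not made up. A row lasts 1/10 s, in which the tool goes at most 50 mm and 8.59 degrees, less where a joint would pass 70% of its speed; a pose out of reach is approached as far as the arm can. A call is refused whole if a number of a shift passes 0.05 or a number of a turn 0.15, either way. A call with a gripper value outside its range is refused whole. "gripper" is the opening, from 0 (shut) to 1 (fully open), set as the call begins (left out, the last holds). The fingers move at their own pace and stop on an object; the grip force is fixed at half the most. Time passes only in rows, so rows that do not move let the fingers close. It gives the time, the measured TCP pose, the force and the opening at its end, in the units of the state.
- get_obs(): the state, without advancing time (a new reading comes with each control period).
- camera(name): name is "scene" or "top"; returns a dict with "frame" (420x560x3 uint8, red, green, blue), "fx", "fy", "cx", "cy" (pixels), "k1" (the pictures are not rectified: a ray, as slopes to the right and down, at radius r is drawn at 1 + k1 r^2 times it, then the intrinsics apply), "eye" and "attitude" of the camera in the world. Camera axes: x right, y down, z forward; pixel columns grow to the right and rows downward; lengths in m; the calibration is good to about 2 mm. A picture is of the moment at which its call begins. There is no depth.
- hand_in(): hands the job in, once; it reports no verdict.
The state is a dict: "time_s": time; "q": joint angles; "dq": joint speeds; "joint_efforts": joint torques, N m; "eef_pos": TCP position; "eef_rot": TCP orientation; "wrist_force": force on the tool from outside, world axes, zero at the start; "torque": the same for the moment, N m; "opening": opening from 0.0 (shut) to 1.0 (fully open).
Only numpy, scipy, OpenCV 4.12 (cv2) and the standard library are available. Lean on these libraries where they do the work, as an engineer would, in place of code of your own. Each camera call takes 0.05 s, during which the arm holds its last target.

## Working session

There is one attempt and no reset: what is moved stays moved. The work goes in short steps, Python scripts to look and compute and a tool call to move; the robot and the scene stay as the last step left them, time stands still between calls to the robot, and variables do not carry over. Pictures are saved under pics/ and viewed, and the job is handed in when it is done.

Besides the shell and the picture viewer there is one more tool, called after "Request:" as name(argument=value, ...), one argument or row to a line, values as JSON. drive_tool: Moves the arm, as the interface text tells. Its arguments: {"type":"object","properties":{"deltas":{"type":"array","items":{"type":"array"}},"gripper":{"type":"number"}},"required":["deltas"]}

```bash
mkdir -p pics; ls
python3 - <<'E'
from bench import *
import cv2
o=get_obs()
print({k:o[k] for k in('time_s','eef_pos','eef_rot','wrist_force','opening')})
for n in('scene','top'):
    c=camera(n); print(n,{k:c[k] for k in c if k!='frame'})
    cv2.imwrite(f'pics/{n}0.png',cv2.cvtColor(c['frame'],cv2.COLOR_RGB2BGR))
E
```

```text
pics
{'time_s': 0.0, 'eef_pos': array([ 0.21789087, -0.53151884,  0.23038302]), 'eef_rot': array([-8.74838749e-04,  9.81161313e-01,  1.93188282e-01,  1.89037803e-05]), 'wrist_force': array([ 0.29096038, -0.7244041 ,  0.89120205]), 'opening': 1.0017135983121446}
scene {'fx': 386.7533665091349, 'fy': 386.7533665091349, 'cx': 279.62183490177534, 'cy': 213.21706730028043, 'k1': -0.08983557099384167, 'eye': array([ 1.23290263, -0.48903807,  1.02109714]), 'attitude': array([-0.31746338,  0.84387535,  0.40370544, -0.15528459])}
top {'fx': 465.86251316943856, 'fy': 465.86251316943856, 'cx': 284.4125081121849, 'cy': 211.01168811372628, 'k1': 0.02296750155811941, 'eye': array([ 0.41606602, -0.00199883,  1.30527447]), 'attitude': array([ 0.04728731, -0.69795194,  0.71347976, -0.03966915])}
```

View pics/scene0.png

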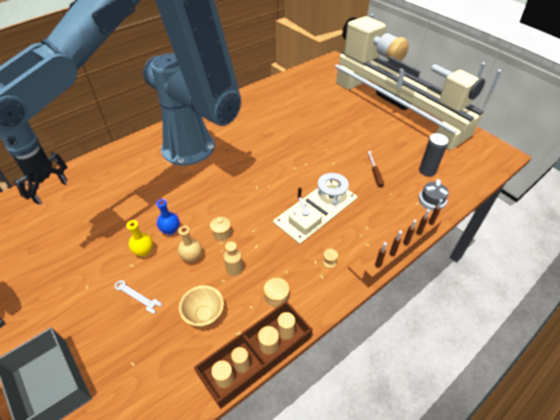

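View pics/top0.png

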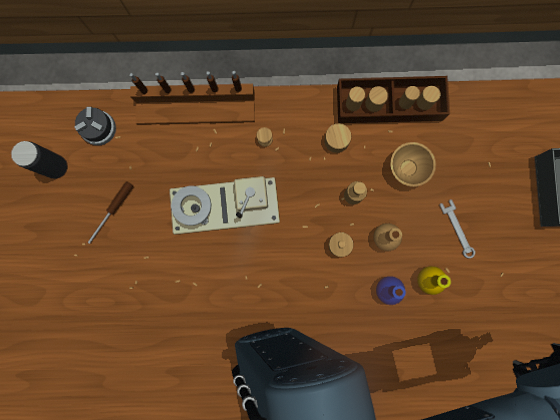

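The top view shows the flask at about (387,237), the bottle at (357,191), the ring at (191,207), the lever pin at (238,216) and its pivot at (251,192). I'll zoom in on these next.

```bash
cat > h.py <<'E'
import numpy as np,cv2
from bench import *
from scipy.spatial.transform import Rotation as R
def rot(c):
    q=c['attitude'];return R.from_quat([q[1],q[2],q[3],q[0]]).as_matrix()
def proj(c,P):
    p=(np.atleast_2d(P)-c['eye'])@rot(c)
    s=p[:,:2]/p[:,2:];r2=(s**2).sum(1,keepdims=True);s=s*(1+c['k1']*r2)
    return np.c_[s[:,0]*c['fx']+c['cx'],s[:,1]*c['fy']+c['cy']]
def unproj(c,u,v,z):
    d=np.array([(u-c['cx'])/c['fx'],(v-c['cy'])/c['fy']]);s=d.copy()
    for _ in range(20): s=d/(1+c['k1']*(s@s))
    w=rot(c)@np.r_[s,1];t=(z-c['eye'][2])/w[2]
    return c['eye']+t*w
def crop(c,x0,y0,x1,y1,k,fn):
    im=cv2.cvtColor(c['frame'],cv2.COLOR_RGB2BGR)[y0:y1,x0:x1]
    cv2.imwrite(fn,cv2.resize(im,None,fx=k,fy=k,interpolation=cv2.INTER_CUBIC))
E
python3 - <<'E'
from h import *
t=camera('top');s=camera('scene')
crop(t,160,165,290,245,6,'pics/t_stand.png')
crop(t,320,170,420,270,6,'pics/t_flask.png')
crop(s,270,165,360,240,8,'pics/s_stand.png')
crop(s,160,210,250,285,8,'pics/s_flask.png')
E
```

```text
(no output)
```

View pics/t_stand.png

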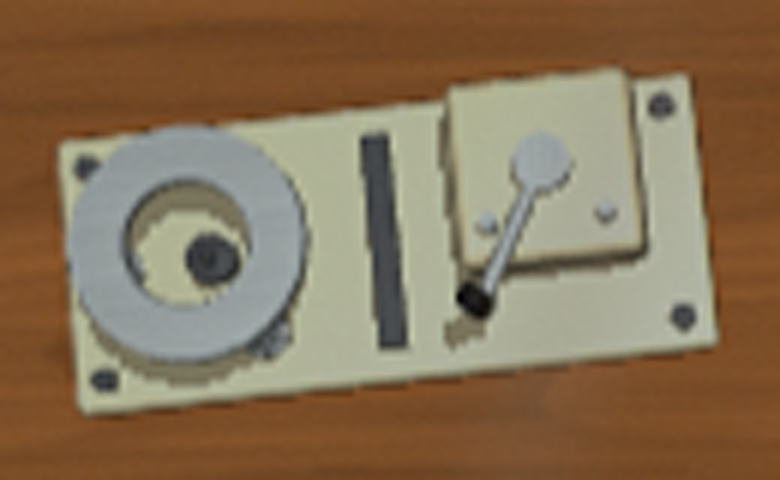

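View pics/t_flask.png

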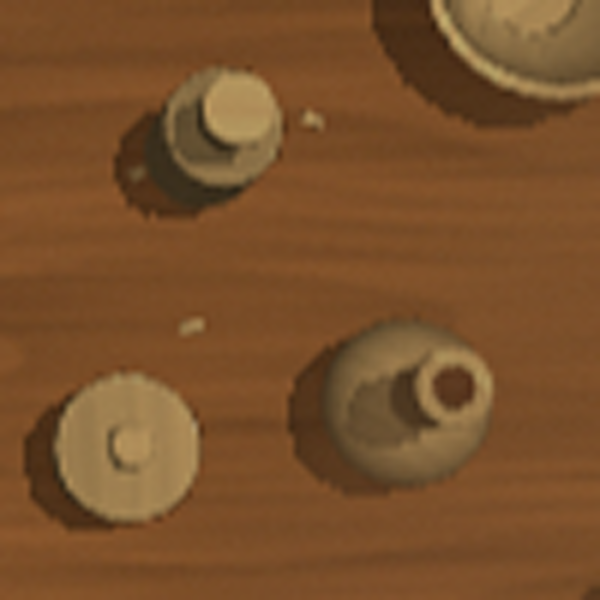

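View pics/s_stand.png

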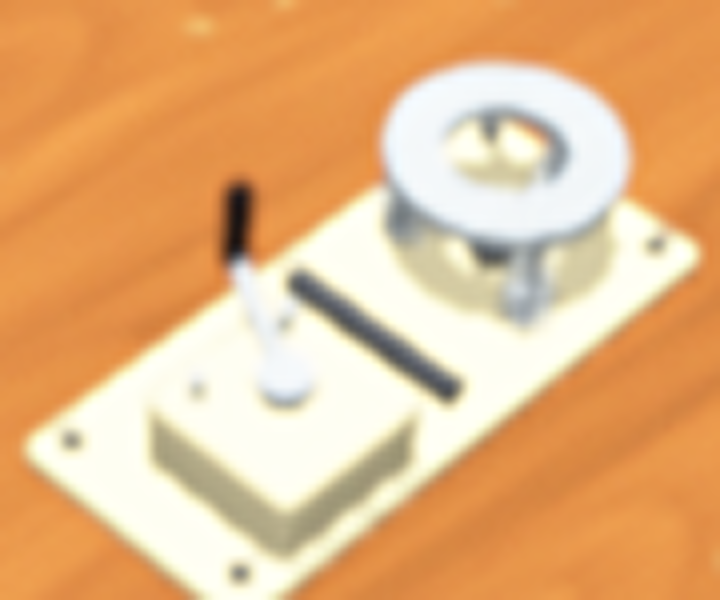

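View pics/s_flask.png

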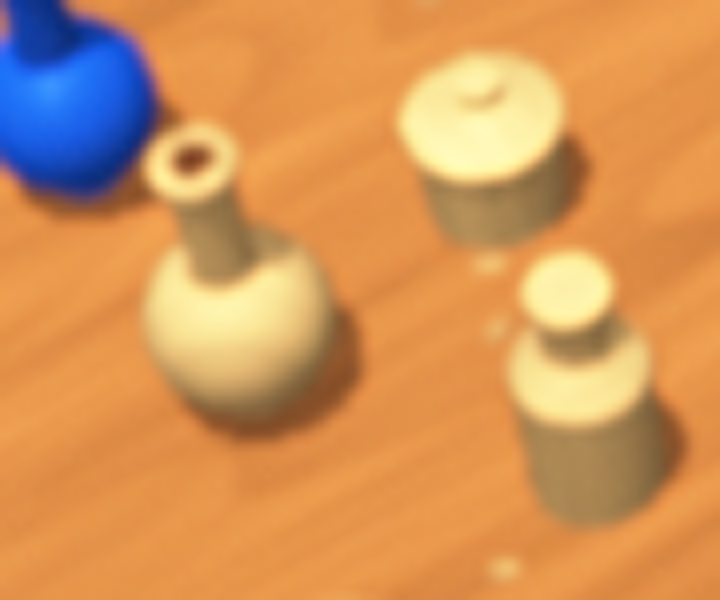

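Run:
```python
from h import *
from scipy.optimize import least_squares
t=camera('top');s=camera('scene')
T=lambda X,Y,x0,y0,k:(x0+(X+.5)/k-.5,y0+(Y+.5)/k-.5)
d={'ring':(T(187,243,160,165,6),T(507,150,270,165,8),.08),
'pintop':(T(466,297,160,165,6),T(241,188,270,165,8),.112),
'pivot':(T(541,162,160,165,6),T(285,380,270,165,8),.074),
'lip':(T(453,387,320,170,6),T(191,162,160,210,8),.14),
'bellyC':(T(407,404,320,170,6),T(238,325,160,210,8),.042),
'bottletop':(T(240,107,320,170,6),T(567,290,160,210,8),.122),
'pot':(T(130,442,320,170,6),T(484,82,160,210,8),.078)}
for n,(a,b,z) in d.items():
    f=lambda P:np.r_[proj(t,P)[0]-a,proj(s,P)[0]-b]
    r=least_squares(f,unproj(t,*a,z))
    print(n,'top',unproj(t,*a,z).round(4),'scene',unproj(s,*b,z).round(4),'tri',r.x.round(4),r.fun.round(1))
# stand corners, plate top z .014 & bolts
for X,Y in[(60,142),(690,75),(717,345),(82,413)]:
    print('corner',unproj(t,*T(X,Y,160,165,6),.014).round(4))
```

```text
ring top [0.5893 0.2582 0.08  ] scene [0.5913 0.2571 0.08  ] tri [0.5897 0.2588 0.0777] [-0. -0. -0.  0.]
pintop top [0.5586 0.1312 0.112 ] scene [0.5598 0.1299 0.112 ] tri [0.5587 0.1313 0.1104] [ 0.1  0.   0.1 -0. ]
pivot top [0.623  0.1014 0.074 ] scene [0.6272 0.0972 0.074 ] tri [0.6238 0.1015 0.0681] [ 0.1  0.1  0.2 -0. ]
lip top [ 0.4961 -0.2658  0.14  ] scene [ 0.4963 -0.2681  0.14  ] tri [ 0.4958 -0.2668  0.1385] [ 0.3  0.1  0.4 -0. ]
bellyC top [ 0.4956 -0.2669  0.042 ] scene [ 0.4985 -0.2699  0.042 ] tri [ 0.4956 -0.2683  0.0375] [ 0.2  0.1  0.2 -0. ]
bottletop top [ 0.6192 -0.1851  0.122 ] scene [ 0.62   -0.1863  0.122 ] tri [ 0.6193 -0.1856  0.1207] [ 0.1  0.1  0.1 -0. ]
pot top [ 0.4793 -0.1378  0.078 ] scene [ 0.4827 -0.1394  0.078 ] tri [ 0.4795 -0.1382  0.0741] [-0.  -0.  -0.1  0. ]
corner [0.6478 0.332  0.014 ]
corner [0.6729 0.0359 0.014 ]
corner [0.5452 0.0257 0.014 ]
corner [0.5202 0.3206 0.014 ]
```

Request:
drive_tool(
  deltas=[
    [[0.02,0.041,0],-0.04],
    [[0.02,0.041,0],-0.04],
    [[0.02,0.041,0],-0.04],
    [[0.02,0.041,0],-0.04],
    [[0.02,0.041,0],-0.04],
    [[0.02,0.041,0],-0.04],
    [[0.02,0.041,0],-0.04],
    [[0.02,0.041,0],-0.04],
    [[0.02,0.041,0],-0.04],
    [[0.02,0.041,0],-0.03],
  ],
  gripper=0,
)

```text
time_s: 1.3
eef_pos: [0.4193, -0.1112, 0.231]
eef_rot: [0.001, 1.0, -0.014, 0.002]
wrist_force: [1.4, 0.4, 0.1]
opening: 0.004
```

Request:
drive_tool(
  deltas=[
    [[0.02,0.041,0],0],
    [[0.02,0.041,0],0],
    [[0.02,0.041,0],0],
    [[0.02,0.041,0],0],
    [[0.02,0.041,0],0],
    [[0.02,0.041,0],0],
    [[0.02,0.038,0],0],
    [[0,0,0],0],
  ],
)

```text
time_s: 2.1
eef_pos: [0.5643, 0.1916, 0.2321]
eef_rot: [0.002, 1.0, -0.012, 0.004]
wrist_force: [0.4, -0.1, 0.6]
opening: 0.003
```

Request:
drive_tool(
  deltas=[
    [[-0.005,-0.017,-0.02],0],
    [[0,0,-0.03],0],
    [[0,0,-0.03],0],
    [[0,0,-0.03],0],
    [[0,0,-0.02],0],
    [[0,0,-0.01],0],
    [[0,0,0],0],
  ],
)

```text
time_s: 2.8
eef_pos: [0.5585, 0.1738, 0.0882]
eef_rot: [0.002, 1.0, -0.01, 0.005]
wrist_force: [0.2, 0.0, 0.4]
opening: 0.005
```

Run:
```python
from h import *
t=camera('top');s=camera('scene')
crop(t,160,145,290,245,6,'pics/t1.png')
crop(s,250,125,360,240,5,'pics/s1.png')
```

```text
(no output)
```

View pics/s1.png

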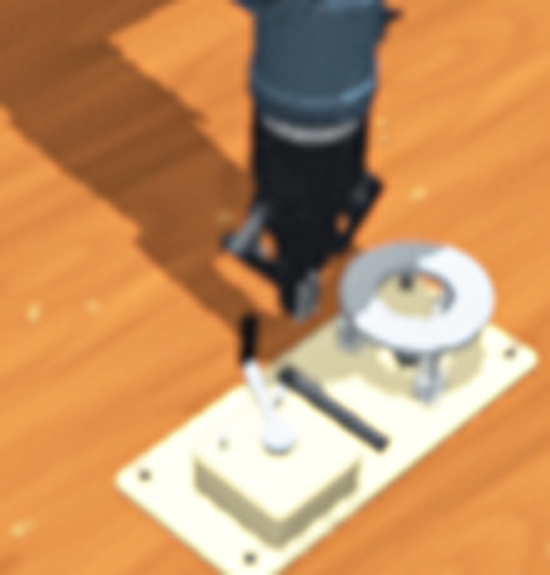

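Request:
drive_tool(
  deltas=[
    [[0,-0.01,0],0],
    [[0,-0.01,0],0],
    [[0,-0.01,0],0],
    [[-0.002,-0.01,0],0.0],
    [[-0.002,-0.01,0],0.05],
    [[-0.002,-0.01,0],0.05],
  ],
)

```text
time_s: 3.5
eef_pos: [0.5555, 0.111, 0.0947]
eef_rot: [-0.0, 0.999, 0.041, 0.01]
wrist_force: [1.9, 3.1, -0.0]
opening: -0.006
```

Request:
drive_tool(
  deltas=[
    [[0,-0.008,-0.005],0.05],
    [[0.001,-0.008,-0.003],0.05],
    [[0.001,-0.007,0],0.05],
    [[0,0,0],0],
  ],
)

```text
time_s: 3.9
eef_pos: [0.5588, 0.0846, 0.0889]
eef_rot: [-0.002, 0.993, 0.118, 0.013]
wrist_force: [1.6, 4.6, -2.1]
opening: 0.0
```

Run:
```python
from h import *
t=camera('top');s=camera('scene')
crop(t,160,145,290,245,6,'pics/t2.png')
crop(s,250,125,360,240,5,'pics/s2.png')
```

```text
(no output)
```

View pics/s2.png

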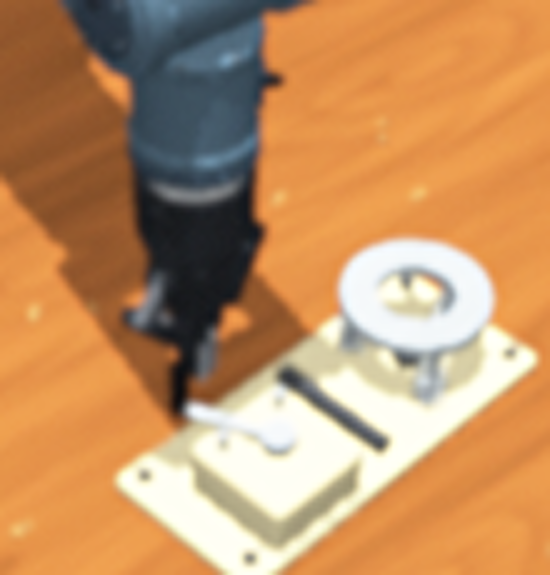

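View pics/t2.png

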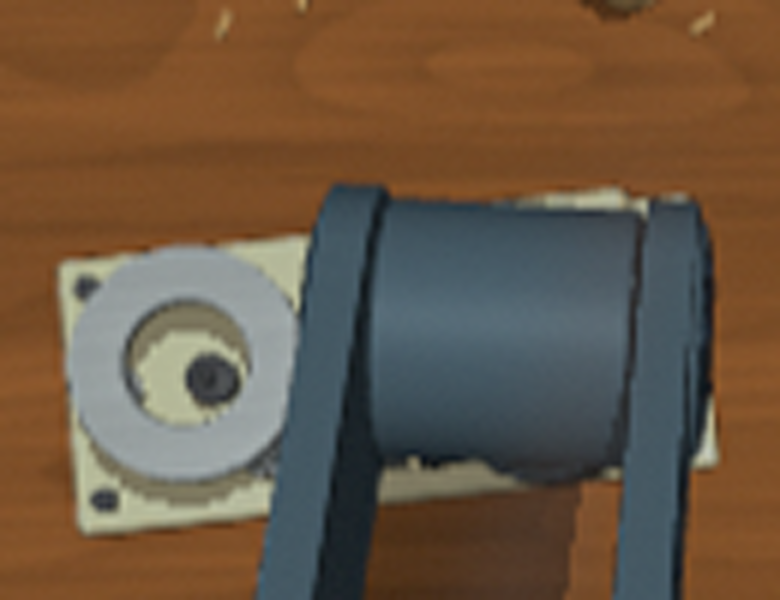

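Run:
```python
from h import *
s=camera('scene')
for a in (.6,.7,.8,.9,1.0,1.05):
    th=np.radians(154.9)+a
    for z in(.074,):
        P=[.6232+.07*np.cos(th),.1006+.07*np.sin(th),z]; p=proj(s,P)[0]
        print(a,np.round(P,4),((p-[250,125]+.5)*5-.5).round(1))
```

```text
0.6 [0.5541 0.0893 0.074 ] [197.3 379.7]
0.7 [0.5556 0.0825 0.074 ] [190.9 385.6]
0.8 [0.5577 0.0758 0.074 ] [185.2 392. ]
0.9 [0.5605 0.0694 0.074 ] [180.5 398.8]
1.0 [0.564  0.0633 0.074 ] [176.6 406. ]
1.05 [0.5659 0.0604 0.074 ] [175.1 409.8]
```

Request:
drive_tool(
  deltas=[
    [[0.001,-0.004,0],0],
    [[0.001,-0.004,0],0],
    [[0.001,-0.004,0],0],
  ],
)

```text
time_s: 4.35
eef_pos: [0.5606, 0.0791, 0.0889]
eef_rot: [-0.007, 0.993, 0.117, 0.013]
wrist_force: [-2.3, 25.2, 3.3]
opening: 0.0
```

Request:
drive_tool(
  deltas=[
    [[0,-0.003,0],0],
    [[0,-0.003,0],0],
    [[0,0.01,0],0],
    [[-0.002,0.015,0],-0.05],
    [[-0.002,0.015,0],-0.05],
    [[0.002,0.015,0],-0.05],
    [[0.003,0.015,0],-0.05],
    [[0.002,0.015,0],-0.05],
    [[0,0.01,0],0],
    [[0,0,0],0],
  ],
)

```text
time_s: 5.35
eef_pos: [0.5642, 0.1769, 0.0903]
eef_rot: [-0.008, 1.0, -0.012, 0.016]
wrist_force: [-0.1, -0.1, 0.1]
opening: 0.001
```

Run:
```python
from h import *
s=camera('scene')
crop(s,250,125,360,240,5,'pics/s3.png')
```

```text
(no output)
```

View pics/s3.png

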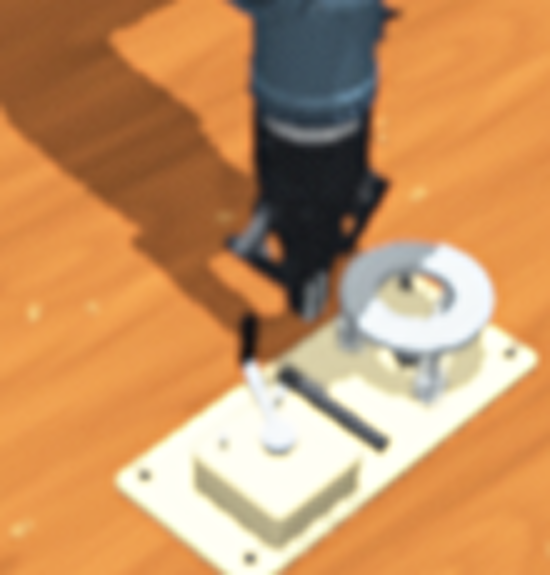

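Request:
drive_tool(
  deltas=[
    [[0,0,0.035],0],
    [[0,0,0.035],0],
    [[0,0,0.035],0],
    [[0,0,0.03],0],
    [[-0.006,-0.04,0],0],
    [[-0.006,-0.04,0],0],
    [[-0.006,-0.04,0],0],
    [[-0.006,-0.04,0],0],
    [[-0.006,-0.04,0],0],
    [[-0.006,-0.04,0],0],
  ],
)

```text
time_s: 6.4
eef_pos: [0.5236, -0.0766, 0.231]
eef_rot: [-0.004, 1.0, -0.006, 0.016]
wrist_force: [1.0, 0.4, 1.1]
opening: 0.002
```

Request:
drive_tool(
  deltas=[
    [[-0.006,-0.04,0],0],
    [[-0.006,-0.04,0],0],
    [[-0.006,-0.04,0],0],
    [[-0.006,-0.04,0],0],
    [[-0.006,-0.01,0],0],
    [[0,0,0],0],
    [[0,0,0],0],
  ],
  gripper=1,
)

```text
time_s: 7.1
eef_pos: [0.4858, -0.263, 0.2312]
eef_rot: [-0.001, 1.0, -0.009, 0.015]
wrist_force: [0.0, -1.1, -0.4]
opening: 1.002
```

Request:
drive_tool(
  deltas=[
    [[0.01,-0.004,-0.02],0],
    [[0,0,-0.03],0],
    [[0,0,-0.03],0],
    [[0,0,-0.03],0],
    [[0,0,-0.02],0],
    [[0,0,-0.008],0],
    [[0,0,0],0],
  ],
)

```text
time_s: 7.8
eef_pos: [0.4991, -0.2566, 0.0912]
eef_rot: [-0.001, 1.0, -0.003, 0.017]
wrist_force: [-0.3, -0.8, -0.3]
opening: 0.995
```

Run:
```python
from h import *
s=camera('scene')
crop(s,140,130,260,290,4,'pics/s4.png')
```

```text
(no output)
```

View pics/s4.png

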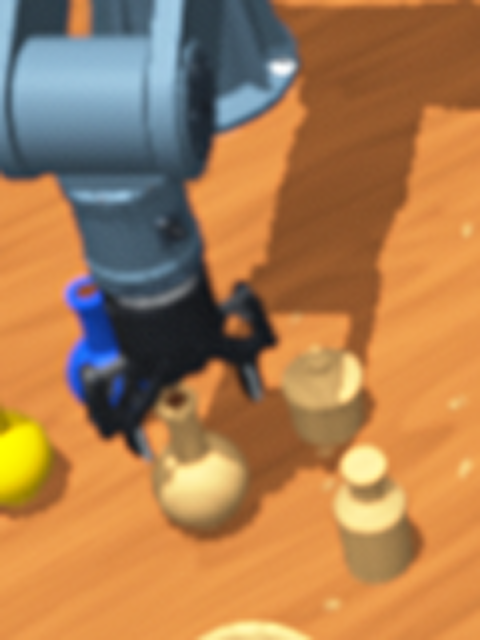

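Request:
drive_tool(
  deltas=[
    [[-0.002,-0.009,0],0],
    [[0,0,0],0],
    [[0,0,0],0],
  ],
)

```text
time_s: 8.15
eef_pos: [0.4995, -0.2676, 0.0957]
eef_rot: [0.001, 1.0, -0.002, 0.019]
wrist_force: [0.5, 0.2, 0.0]
opening: 0.997
```

Request:
drive_tool(
  deltas=[
    [[-0.004,0.001,-0.006],0],
    [[0,0,0],0],
  ],
)

```text
time_s: 8.35
eef_pos: [0.4958, -0.2675, 0.0906]
eef_rot: [0.002, 1.0, -0.002, 0.02]
wrist_force: [-0.3, 0.8, 0.6]
opening: 0.999
```

Request:
drive_tool(
  deltas=[
    [[0,0,0],0],
    [[0,0,0],0],
    [[0,0,0],0],
    [[0,0,0],0],
    [[0,0,0],0],
    [[0,0,0],0],
  ],
  gripper=0,
)

```text
time_s: 8.95
eef_pos: [0.4958, -0.2676, 0.0909]
eef_rot: [0.002, 1.0, -0.002, 0.02]
wrist_force: [0.0, 0.2, -0.4]
opening: 0.311
```

Run:
```python
from h import *
s=camera('scene')
crop(s,140,130,260,290,4,'pics/s5.png')
```

```text
(no output)
```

View pics/s5.png

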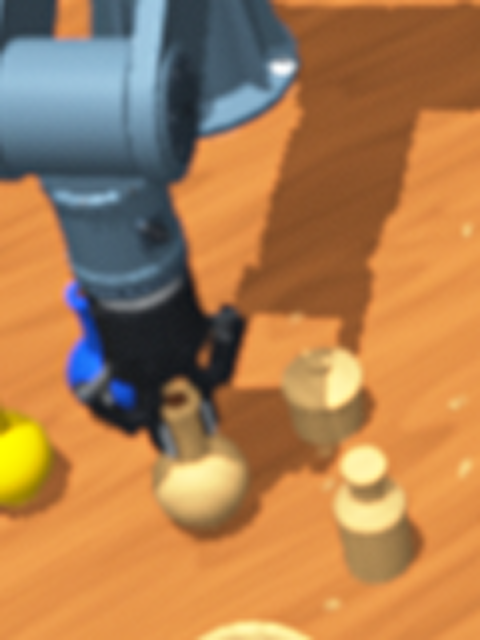

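Request:
drive_tool(
  deltas=[
    [[0,0,0.02],0],
    [[0,0,0.03],0],
    [[0,0,0.03],0],
    [[0,0,0.03],0],
    [[0,0,0.03],0],
    [[0,0,0.02],0],
    [[0,0,0],0],
  ],
)

```text
time_s: 9.7
eef_pos: [0.4916, -0.2639, 0.2512]
eef_rot: [-0.002, 1.0, -0.002, 0.016]
wrist_force: [0.3, -0.1, -2.1]
opening: 0.312
```

Request:
drive_tool(
  deltas=[
    [[0.007,0.03,0],0],
    [[0.007,0.04,0],0],
    [[0.007,0.04,0],0],
    [[0.007,0.04,0],0],
    [[0.007,0.04,0],0],
    [[0.007,0.04,0],0],
    [[0.007,0.04,0],0],
    [[0.007,0.04,0],0],
    [[0.007,0.04,0],0],
    [[0.007,0.03,0],0],
  ],
)

```text
time_s: 10.7
eef_pos: [0.5534, 0.1279, 0.2325]
eef_rot: [-0.004, 1.0, -0.007, 0.005]
wrist_force: [0.2, -0.2, -2.1]
opening: 0.309
```

Request:
drive_tool(
  deltas=[
    [[0.009,0.03,0],0],
    [[0.009,0.03,0],0],
    [[0.009,0.025,0],0],
    [[0.006,0.02,0],0],
    [[0,0.01,0],0],
    [[0,0,0],0],
    [[0,0,0],0],
  ],
)

```text
time_s: 11.4
eef_pos: [0.58, 0.2512, 0.2168]
eef_rot: [-0.002, 1.0, -0.004, -0.005]
wrist_force: [0.2, -0.0, -2.0]
opening: 0.308
```

Run:
```python
from h import *
s=camera('scene');t=camera('top')
print(get_obs()['eef_pos'])
crop(s,270,80,380,230,5,'pics/s6.png')
crop(t,160,145,290,245,6,'pics/t6.png')
```

```text
[0.58021119 0.25079562 0.21720572]
```

View pics/s6.png

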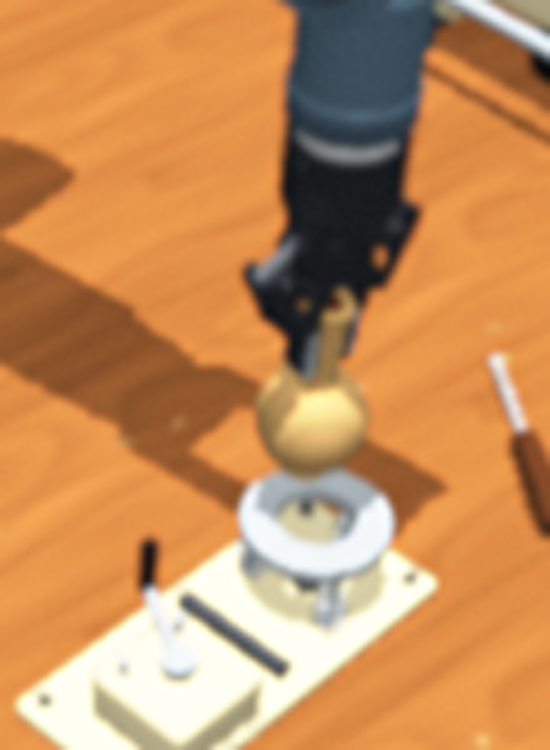

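View pics/t6.png

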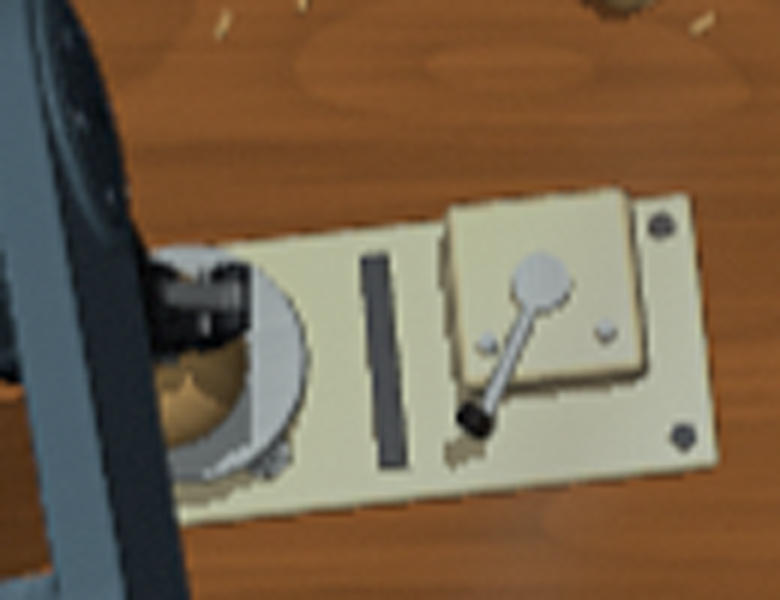

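Run:
```python
from h import *
s=camera('scene')
print(get_obs()['eef_pos'],unproj(s,270+312.5/5-.5,80+421/5-.5,.168))
```

```text
[0.58057592 0.25074398 0.21774535] [0.58196546 0.25006161 0.168     ]
```

Request:
drive_tool(
  deltas=[
    [[0.009,0.007,-0.01],0],
    [[0,0,-0.015],0],
    [[0,0,-0.015],0],
    [[0,0,-0.01],0],
    [[0,0,0],0],
    [[0,0,0],0],
  ],
)

```text
time_s: 12.15
eef_pos: [0.5892, 0.2537, 0.1651]
eef_rot: [-0.002, 1.0, -0.007, -0.004]
wrist_force: [0.7, 0.1, -2.1]
opening: 0.312
```

Request:
drive_tool(
  deltas=[
    [[0.001,0.004,0],0],
    [[0,0,0],0],
    [[0,0,0],0],
  ],
)

```text
time_s: 12.45
eef_pos: [0.5908, 0.2581, 0.1663]
eef_rot: [-0.002, 1.0, -0.007, -0.003]
wrist_force: [0.4, -0.6, -1.6]
opening: 0.311
```

Run:
```python
from h import *
s=camera('scene')
print(get_obs()['eef_pos'])
crop(s,290,120,370,215,8,'pics/s7.png')
```

```text
[0.59090201 0.25821215 0.16644625]
```

View pics/s7.png

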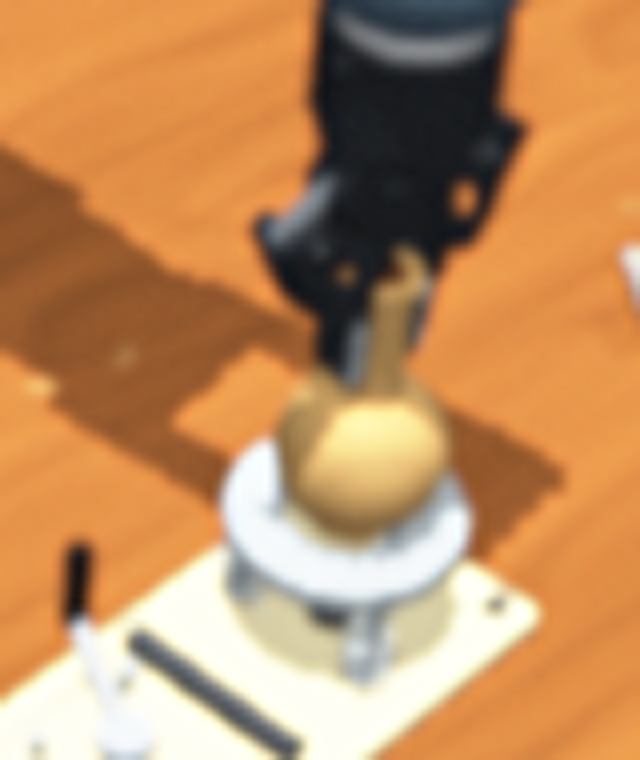

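Run:
```python
from h import *
s=camera('scene')
p=np.array(get_obs()['eef_pos']);b=p-[0,0,.091]
for z in(0,.042,.14): print(z,((proj(s,b+[0,0,z])[0]-[290,120]+.5)*8-.5).round(1))
print('ring',((proj(s,[.5897,.2583,.08])[0]-[290,120]+.5)*8-.5).round(1))
```

```text
0 [347.1 516. ]
0.042 [356.5 445.5]
0.14 [380.2 267.6]
ring [346.5 506.8]
```

Run:
```python
from h import *
s=camera('scene')
crop(s,315,145,357,195,14,'pics/s8.png')
```

```text
(no output)
```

View pics/s8.png

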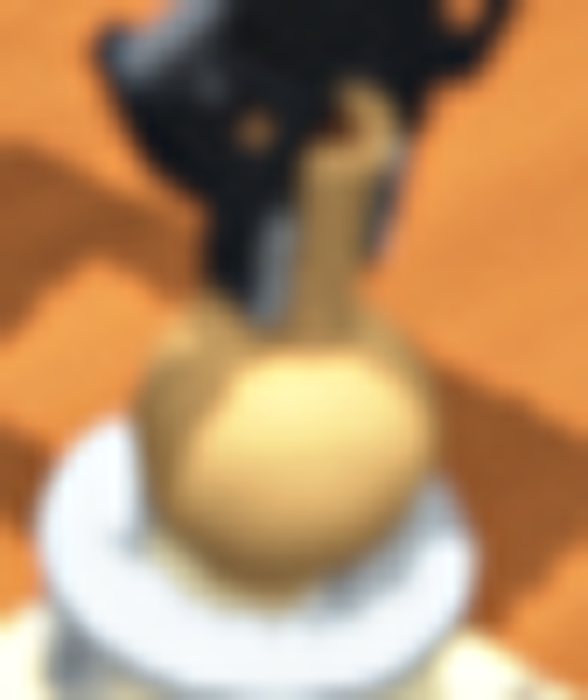

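Request:
drive_tool(
  deltas=[
    [[0,0,-0.006],0],
    [[0,0,-0.004],0],
    [[0,0,-0.003],0],
    [[0,0,0],0],
  ],
)

```text
time_s: 13.0
eef_pos: [0.5915, 0.2582, 0.1537]
eef_rot: [-0.002, 1.0, -0.007, -0.002]
wrist_force: [-0.3, -0.5, 3.0]
opening: 0.311
```

Request:
drive_tool(
  deltas=[
    [[0,0,-0.004],0],
    [[0,0,-0.004],0],
    [[0,0,0],0],
  ],
)

```text
time_s: 13.3
eef_pos: [0.5927, 0.2583, 0.1474]
eef_rot: [-0.003, 1.0, -0.007, -0.001]
wrist_force: [-3.1, -0.1, 5.0]
opening: 0.312
```

Run:
```python
from h import *
s=camera('scene');o=get_obs();print(o['eef_pos'],o['wrist_force'],o['torque'])
crop(s,290,120,370,215,8,'pics/s9.png')
```

```text
[0.59291443 0.25828394 0.14771992] [-1.08366536 -1.12675714  5.07790635] [-0.1948541   0.21922157  0.00894559]
```

View pics/s9.png

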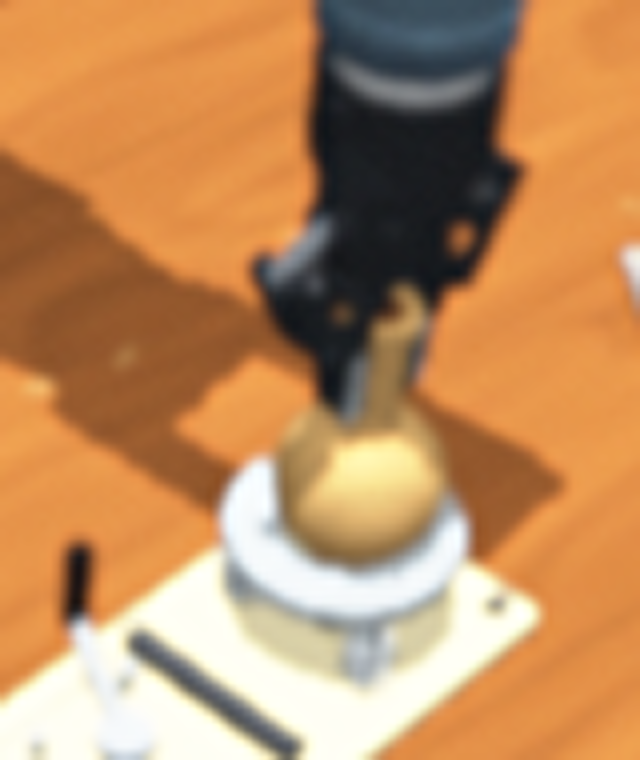

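Request:
drive_tool(
  deltas=[
    [[-0.003,-0.001,-0.003],0],
    [[-0.001,0,-0.004],0],
    [[0,0,-0.003],0],
    [[0,0,0],0],
  ],
)

```text
time_s: 13.75
eef_pos: [0.5911, 0.2581, 0.1412]
eef_rot: [-0.003, 1.0, -0.007, 0.003]
wrist_force: [-2.0, -1.2, 8.2]
opening: 0.313
```

Request:
drive_tool(
  deltas=[
    [[-0.002,0,-0.004],0],
    [[-0.001,-0.001,-0.004],0],
    [[-0.001,0,-0.004],0],
    [[0,0,0],0],
  ],
)

```text
time_s: 14.15
eef_pos: [0.5907, 0.2579, 0.1349]
eef_rot: [-0.005, 1.0, -0.006, 0.008]
wrist_force: [-3.1, -1.3, 9.9]
opening: 0.309
```

Run:
```python
from h import *
s=camera('scene');o=get_obs();print(o['eef_pos'],o['wrist_force'],o['torque'])
crop(s,290,120,370,215,8,'pics/s10.png')
print(rot(s)[:,0])
```

```text
[0.5911985  0.2579935  0.13564038] [-2.37452862 -1.18908068 10.23531846] [-0.23073245  0.32554162  0.01494996]
[ 0.62581723  0.77994849 -0.0057583 ]
```

View pics/s10.png

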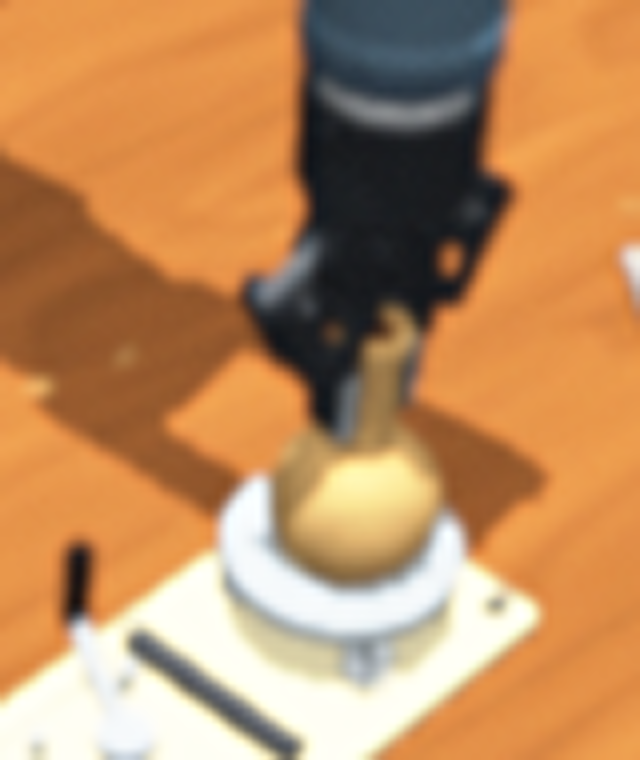

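Request:
drive_tool(
  deltas=[
    [[-0.002,-0.001,-0.005],0],
    [[-0.002,-0.001,-0.005],0],
    [[-0.001,-0.001,-0.005],0],
  ],
)

```text
time_s: 14.5
eef_pos: [0.5918, 0.2572, 0.1301]
eef_rot: [-0.007, 1.0, -0.006, 0.016]
wrist_force: [-7.1, -1.6, 32.4]
opening: 0.31
```

Request:
drive_tool(
  deltas=[
    [[-0.003,-0.001,-0.003],0],
    [[-0.003,-0.001,-0.003],0],
    [[-0.002,0,-0.003],0],
  ],
)

```text
time_s: 14.8
eef_pos: [0.5894, 0.2574, 0.1302]
eef_rot: [-0.01, 1.0, -0.006, 0.023]
wrist_force: [-2.7, -1.1, 11.6]
opening: 0.311
```

Run:
```python
from h import *
for i in range(3):
    s=camera('scene');o=get_obs();print(o['time_s'],o['eef_pos'],o['wrist_force'],o['eef_rot'],o['opening'])
t=camera('top')
crop(s,290,120,370,215,8,'pics/s11.png')
crop(t,150,145,290,245,5,'pics/t11.png')
```

```text
14.85 [0.58918882 0.2574424  0.13001208] [-2.40655022  0.38008882 11.00186754] [-0.00952035  0.99966357 -0.00590863  0.02339232] 0.3103284100119229
14.9 [0.58914591 0.25744174 0.12996256] [-2.54275382  0.32182521 12.26910734] [-0.00952452  0.99966832 -0.00594007  0.02317852] 0.31281863759433504
14.95 [0.58914993 0.25740109 0.12992058] [-2.90945974 -0.8345271  11.56966335] [-0.00950424  0.99967059 -0.00595441  0.02308526] 0.310633849229734
```

View pics/s11.png

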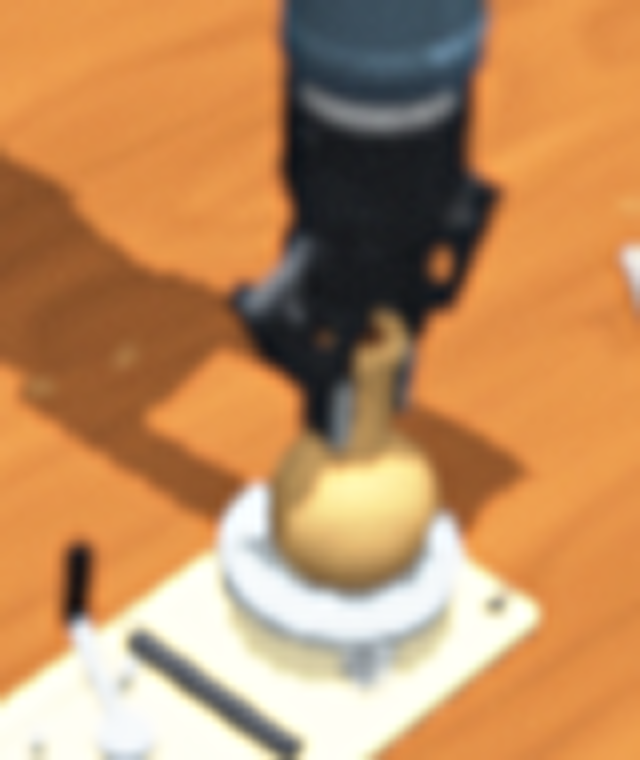

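View pics/t11.png

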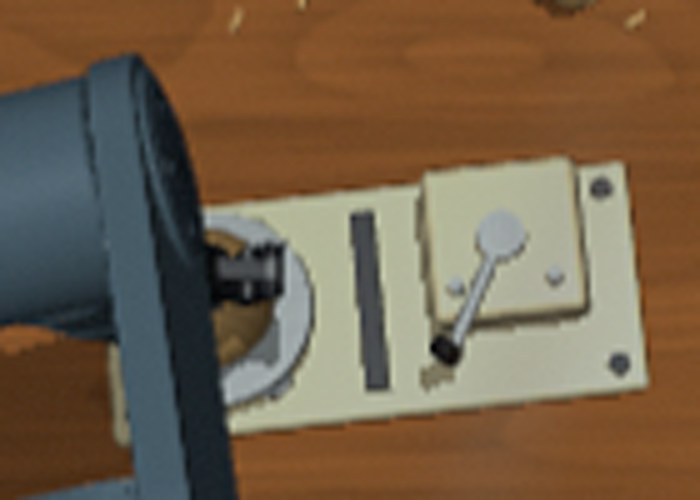

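Request:
drive_tool(
  deltas=[
    [[0,0,-0.005],0],
    [[-0.001,0,-0.005],0],
    [[-0.001,0,-0.005],0],
    [[-0.001,0,-0.005],0],
  ],
)

```text
time_s: 15.4
eef_pos: [0.598, 0.2582, 0.1295]
eef_rot: [-0.011, 0.999, -0.005, 0.038]
wrist_force: [0.2, -3.5, 11.0]
opening: 0.315
```

Run:
```python
from h import *
for i in range(6):
    s=camera('scene');o=get_obs();print(o['time_s'],o['eef_pos'].round(4),o['wrist_force'].round(1),o['eef_rot'].round(3))
crop(s,290,120,370,215,8,'pics/s12.png')
T=lambda P:((proj(s,P)[0]-[290,120]+.5)*8-.5).round(1)
th=np.linspace(0,2*np.pi,200)
for z in(.055,.059,.08):
    c=np.array([T([.5897+.053*np.cos(a),.2583+.053*np.sin(a),z]) for a in th]);print(z,'ring extents',c.min(0),c.max(0))
```

```text
15.45 [0.598  0.2581 0.1288] [ 0.1 -4.  11.1] [-0.011  0.999 -0.006  0.038]
15.5 [0.5978 0.2581 0.1284] [-0.7 -3.6 15.1] [-0.011  0.999 -0.006  0.038]
15.55 [0.5978 0.2581 0.1284] [ 1.2 -3.  13.1] [-0.011  0.999 -0.006  0.038]
15.6 [0.5979 0.2581 0.1284] [-0.  -3.6 13.3] [-0.011  0.999 -0.006  0.038]
15.65 [0.5979 0.258  0.1284] [-0.8 -3.6 12.9] [-0.011  0.999 -0.006  0.038]
15.7 [0.5979 0.258  0.1284] [ 0.7 -3.4 13.3] [-0.011  0.999 -0.006  0.038]
0.055 ring extents [221.1 465. ] [461.3 634.5]
0.059 ring extents [221.7 458.5] [462.4 628.1]
0.08 ring extents [224.9 424.2] [468.4 593.9]
```

View pics/s12.png

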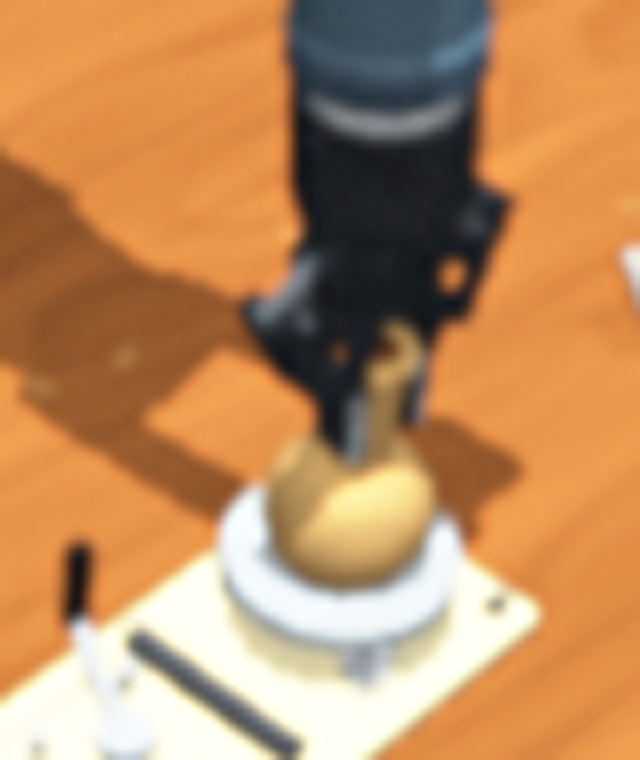

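Request:
drive_tool(
  deltas=[
    [[-0.003,0,0.003],0],
    [[-0.003,0,0.002],0],
    [[-0.002,0,0],0],
  ],
)

```text
time_s: 16.0
eef_pos: [0.5952, 0.2575, 0.1399]
eef_rot: [-0.011, 0.999, -0.006, 0.044]
wrist_force: [-0.7, -1.2, 7.4]
opening: 0.309
```

Request:
drive_tool(
  deltas=[
    [[-0.004,0,0.002],0],
    [[-0.003,0,0.0],0],
    [[-0.002,0,0],0],
  ],
)

```text
time_s: 16.3
eef_pos: [0.5893, 0.2573, 0.1458]
eef_rot: [-0.012, 0.999, -0.006, 0.048]
wrist_force: [0.2, -1.2, 3.9]
opening: 0.31
```

Run:
```python
from h import *
s=camera('scene');o=get_obs();print(o['time_s'],o['q'].round(3),o['eef_pos'].round(4),o['wrist_force'].round(1),o['eef_rot'].round(3),o['torque'].round(2))
crop(s,290,120,370,215,8,'pics/s13.png')
```

```text
16.35 [0.227 0.348 1.584 0.    1.11  1.811] [0.5893 0.2573 0.146 ] [ 0.3 -0.9  5.2] [-0.012  0.999 -0.006  0.048] [-0.21  0.01 -0.05]
```

View pics/s13.png

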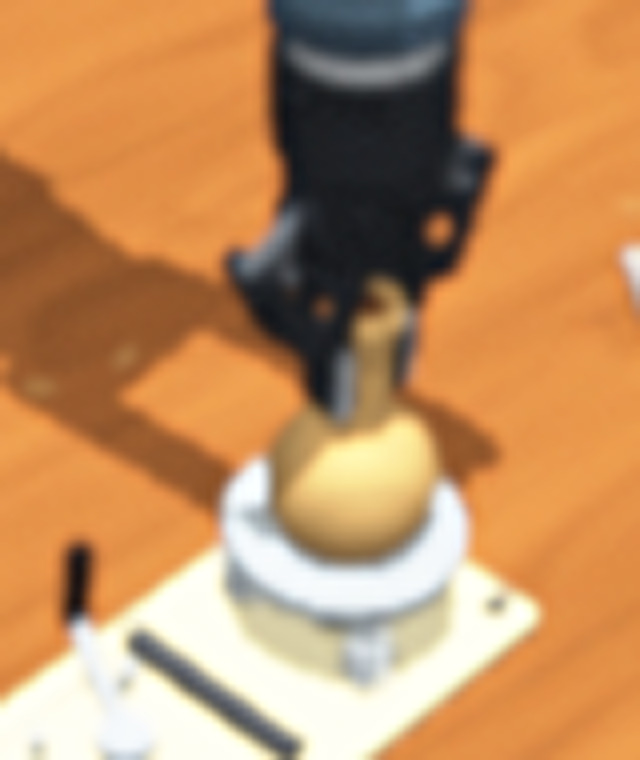

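Request:
drive_tool(
  deltas=[
    [[0,0,-0.004],0],
    [[0,0,-0.004],0],
    [[0,0,-0.004],0],
    [[0,0,-0.003],0],
  ],
)

```text
time_s: 16.75
eef_pos: [0.594, 0.2573, 0.1362]
eef_rot: [-0.012, 0.998, -0.006, 0.054]
wrist_force: [0.4, -1.8, 8.9]
opening: 0.314
```

Request:
drive_tool(
  deltas=[
    [[-0.002,0,0.008],0],
    [[-0.001,0,0.012],0],
    [[0,0,0.015],0],
    [[0,0,0.02],0],
    [[0,0,0.01],0],
    [[0,0,0],0],
  ],
)

```text
time_s: 17.35
eef_pos: [0.5901, 0.257, 0.2031]
eef_rot: [-0.012, 0.998, -0.006, 0.053]
wrist_force: [0.4, 0.4, -2.7]
opening: 0.31
```

Request:
drive_tool(
  deltas=[
    [[0.03,0,0],0],
    [[0.03,0,0],0],
    [[0,0,0],0],
  ],
)

```text
time_s: 17.65
eef_pos: [0.6495, 0.2571, 0.2004]
eef_rot: [-0.012, 0.999, -0.006, 0.051]
wrist_force: [-0.8, -0.9, -1.2]
opening: 0.312
```

Request:
drive_tool(
  deltas=[
    [[-0.01,0,0],0],
    [[-0.01,0,0],0],
    [[-0.01,0,0],0],
    [[-0.01,0,0],0],
    [[-0.01,0,0],0],
    [[-0.01,0,0],0],
    [[0,0,0],0],
  ],
)

```text
time_s: 18.35
eef_pos: [0.5774, 0.2574, 0.1962]
eef_rot: [-0.011, 0.999, -0.005, 0.046]
wrist_force: [0.3, 0.2, -1.9]
opening: 0.314
```

Request:
drive_tool(
  deltas=[
    [[0,0.04,0.01],0],
    [[0,0.04,0.01],0],
    [[0,0.04,0],0],
    [[0,0.04,0],0],
    [[0,0,0],0],
  ],
)

```text
time_s: 18.85
eef_pos: [0.5772, 0.4217, 0.219]
eef_rot: [-0.012, 0.999, -0.007, 0.048]
wrist_force: [0.4, -0.5, -2.7]
opening: 0.311
```

Request:
drive_tool(
  deltas=[
    [[0,-0.04,0],0],
    [[0,-0.04,0],0],
    [[0,-0.04,0],0],
    [[0,-0.04,0],0],
    [[0,0,0],0],
  ],
)

```text
time_s: 19.35
eef_pos: [0.5754, 0.2591, 0.2182]
eef_rot: [-0.012, 0.999, -0.003, 0.049]
wrist_force: [-0.5, -0.9, -1.7]
opening: 0.31
```

Request:
drive_tool(
  deltas=[
    [[0.002,0,0],0],
    [[0,0,0],0],
    [[0,0,0],0],
    [[0,0,0],0],
    [[0,0,0],0],
    [[0,0,0],0],
    [[0,0,0],0],
    [[0,0,0],0],
    [[0,0,0],0],
    [[0,0,0],0],
  ],
)

```text
time_s: 20.35
eef_pos: [0.5774, 0.2621, 0.2185]
eef_rot: [-0.012, 0.999, -0.002, 0.05]
wrist_force: [-0.4, 0.3, -2.4]
opening: 0.31
```

Request:
drive_tool(
  deltas=[
    [[0.015,0,0],0],
    [[0.015,0,0],0],
    [[0.015,0,0],0],
    [[0.015,0,0],0],
    [[0,0,0],0],
  ],
)

```text
time_s: 20.85
eef_pos: [0.639, 0.2619, 0.2186]
eef_rot: [-0.012, 0.999, -0.002, 0.05]
wrist_force: [0.5, -0.1, -2.5]
opening: 0.309
```

Request:
drive_tool(
  deltas=[
    [[-0.01,0,0],0],
    [[-0.01,0,0],0],
    [[-0.01,0,0],0],
    [[-0.01,0,0],0],
    [[-0.005,0,0],0],
    [[0,0,0],0],
  ],
)

```text
time_s: 21.45
eef_pos: [0.5862, 0.2623, 0.2182]
eef_rot: [-0.012, 0.999, -0.001, 0.048]
wrist_force: [0.1, 0.3, -2.8]
opening: 0.309
```

Run:
```python
from h import *
s=camera('scene');o=get_obs();p=o['eef_pos'];print(o['time_s'],p.round(4))
crop(s,305,85,365,160,10,'pics/s14.png')
for z in(-.091,-.049,0,.019,.049): print(z,((proj(s,p+[0,0,z])[0]-[305,85]+.5)*10-.5).round(1))
```

```text
21.5 [0.5866 0.2623 0.2183]
-0.091 [298.7 873.7]
-0.049 [311.1 780.3]
0 [326.2 665.7]
0.019 [332.3 619.5]
0.049 [342.2 544.5]
```

View pics/s14.png

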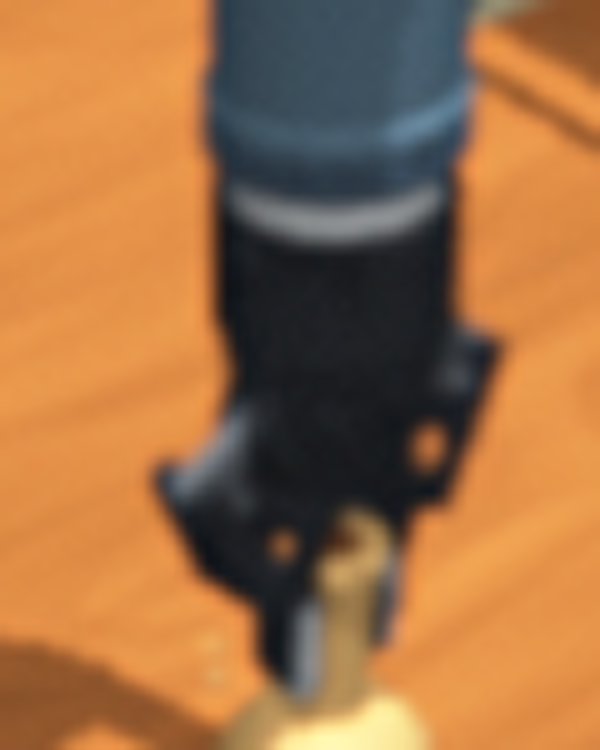

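Run:
```python
from h import *
s=camera('scene');o=get_obs();p=o['eef_pos'];print(o['time_s'],p.round(4))
crop(s,305,120,365,195,10,'pics/s15.png')
for z in(-.091,-.049,0,.019,.049): print(z,((proj(s,p+[0,0,z])[0]-[305,120]+.5)*10-.5).round(1))
```

```text
21.55 [0.5872 0.2622 0.2183]
-0.091 [299.7 524.7]
-0.049 [312.1 431.3]
0 [327.3 316.7]
0.019 [333.4 270.5]
0.049 [343.3 195.5]
```

View pics/s15.png

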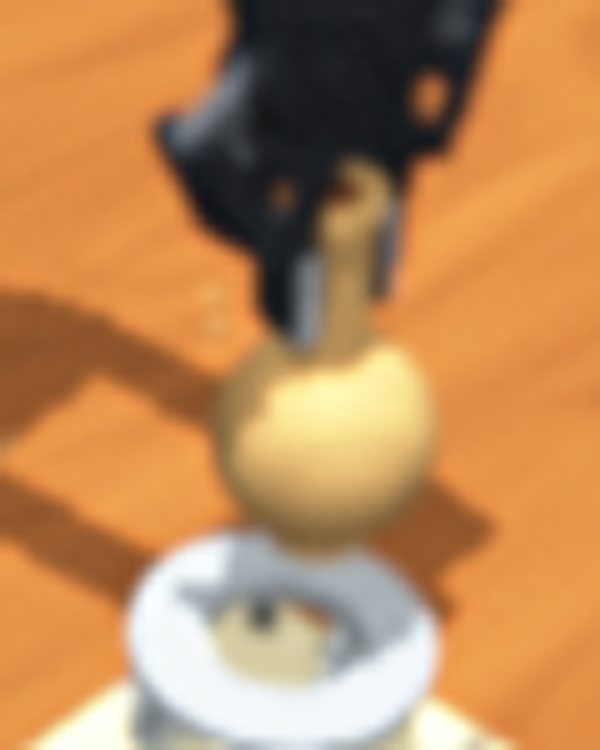

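Request:
drive_tool(
  deltas=[
    [[0,-0.004,-0.02],0],
    [[0,0,-0.02],0],
    [[0,0,-0.01],0],
    [[0,0,0],0],
  ],
)

```text
time_s: 21.95
eef_pos: [0.5895, 0.2582, 0.1687]
eef_rot: [-0.013, 0.999, -0.001, 0.051]
wrist_force: [-0.2, -0.2, -1.8]
opening: 0.315
```

Request:
drive_tool(
  deltas=[
    [[-0.003,0,-0.012],0],
    [[0,0,0],0],
  ],
)

```text
time_s: 22.15
eef_pos: [0.5874, 0.2582, 0.157]
eef_rot: [-0.013, 0.999, -0.001, 0.052]
wrist_force: [-0.6, -0.5, -2.6]
opening: 0.312
```

Now press in one long row, then let it settle through camera time.

Request:
drive_tool(
  deltas=[
    [[0,0,-0.03],0],
  ],
)

```text
time_s: 22.25
eef_pos: [0.5921, 0.2592, 0.1333]
eef_rot: [-0.014, 0.998, -0.001, 0.058]
wrist_force: [-1.2, -2.2, 13.4]
opening: 0.308
```

```bash
cat > look.py <<'E'
from h import *
import sys
for i in range(5):
    s=camera('scene');o=get_obs();print(o['time_s'],o['eef_pos'].round(4),o['wrist_force'].round(1),o['eef_rot'].round(3),o['torque'].round(2))
crop(s,305,140,365,205,10,sys.argv[1])
p=o['eef_pos']
for z in(-.049,.049): print(z,((proj(s,p+[0,0,z])[0]-[305,140]+.5)*10-.5).round(1))
E
python3 look.py pics/s16.png
```

```text
22.3 [0.5884 0.2579 0.1267] [-6.  -2.1  8. ] [-0.013  0.999 -0.001  0.053] [0.27 0.44 0.1 ]
22.35 [0.5876 0.2579 0.1273] [-6.5 -3.8 11.3] [-0.013  0.999 -0.001  0.052] [-0.46  0.81  0.02]
22.4 [0.5877 0.2579 0.1283] [-5.7 -4.5 11.9] [-0.012  0.999 -0.001  0.052] [-0.75  1.23 -0.05]
22.45 [0.5878 0.2579 0.1289] [-6.2 -4.6 11.4] [-0.012  0.999 -0.001  0.052] [-0.77  1.16 -0.06]
22.5 [0.5878 0.2578 0.1292] [-6.8 -4.4  9.4] [-0.012  0.999 -0.001  0.052] [-0.79  1.2  -0.02]
-0.049 [278.5 430.9]
0.049 [306.6 217.5]
```

View pics/s16.png

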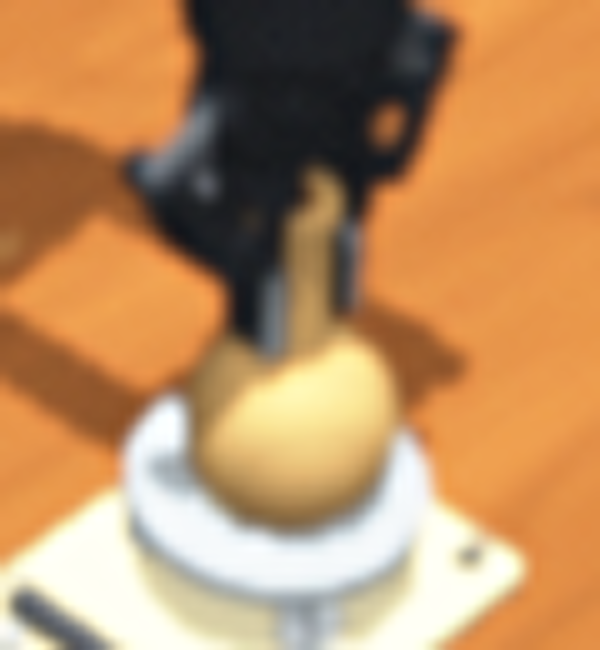

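```bash
python3 look.py pics/s17.png
```

```text
22.55 [0.5878 0.2578 0.1293] [-7.  -5.2  9.5] [-0.012  0.999 -0.001  0.052] [-0.87  1.19 -0.02]
22.6 [0.5878 0.2578 0.1294] [-7.4 -4.6 10.3] [-0.012  0.999 -0.001  0.052] [-0.81  1.23  0.03]
22.65 [0.5877 0.2579 0.1294] [-6.2 -4.1  9. ] [-0.012  0.999 -0.001  0.052] [-0.81  1.24 -0.02]
22.7 [0.5877 0.2578 0.1294] [-6.3 -3.5  9.9] [-0.012  0.999 -0.001  0.052] [-0.82  1.26 -0.03]
22.75 [0.5878 0.2578 0.1295] [-5.8 -4.5  9.3] [-0.012  0.999 -0.001  0.052] [-0.8   1.25 -0.05]
-0.049 [278.6 430.3]
0.049 [306.7 216.9]
```

Request:
drive_tool(
  deltas=[
    [[-0.002,-0.002,-0.006],0],
  ],
)

```text
time_s: 22.85
eef_pos: [0.5872, 0.2569, 0.1269]
eef_rot: [-0.013, 0.998, -0.001, 0.054]
wrist_force: [-5.0, 3.9, 10.4]
opening: 0.296
```

```bash
python3 look.py pics/s18.png
python3 - <<'E'
import cv2,numpy as np
from h import *
s=camera('scene');crop(s,290,120,370,215,8,'pics/s18b.png')
for f in('s9','s10','s11','s12','s18b'):
    g=cv2.cvtColor(cv2.imread(f'pics/{f}.png'),cv2.COLOR_BGR2GRAY).astype(float)
    # lower ring edge: rows 560..680 at columns 290..320
    c=g[540:690,285:320].mean(1); d=np.gradient(cv2.GaussianBlur(c.reshape(-1,1),(1,9),0).ravel())
    print(f,540+d.argmin(),d.min().round(1))
E
```

```text
22.9 [0.5869 0.2567 0.1263] [-4.9 -0.2 10.3] [-0.013  0.998 -0.001  0.054] [0.14 0.55 0.11]
22.95 [0.5869 0.2567 0.1265] [-5.7  0.5 11. ] [-0.013  0.998 -0.001  0.054] [0.12 0.85 0.1 ]
23.0 [0.5871 0.2567 0.1267] [-6.1  0.9 10.1] [-0.013  0.998 -0.001  0.054] [0.04 0.96 0.11]
23.05 [0.587  0.2567 0.1268] [-5.7 -1.3 10.5] [-0.013  0.998 -0.001  0.054] [-0.04  0.86  0.02]
23.1 [0.587  0.2567 0.1268] [-5.6 -0.2 10.2] [-0.013  0.998 -0.001  0.054] [0.01 0.87 0.09]
-0.049 [273.9 436.2]
0.049 [301.7 223.4]
s9 605 -5.1
s10 622 -4.9
s11 630 -5.1
s12 630 -5.1
s18b 627 -4.9
```

View pics/s18b.png

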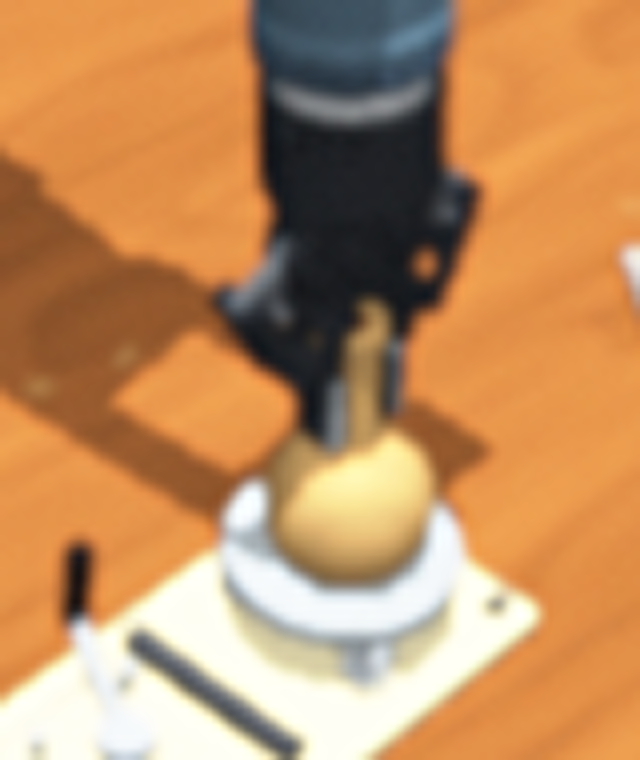

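Request:
drive_tool(
  deltas=[
    [[-0.004,0,-0.005],0],
  ],
)

```text
time_s: 23.25
eef_pos: [0.5859, 0.257, 0.1258]
eef_rot: [-0.013, 0.998, -0.001, 0.057]
wrist_force: [1.6, -3.9, 11.1]
opening: 0.297
```

```bash
cat >> look.py <<'E'
crop(s,290,120,370,215,8,sys.argv[1])
g=cv2.cvtColor(cv2.imread(sys.argv[1]),cv2.COLOR_BGR2GRAY).astype(float)
c=g[540:690,285:320].mean(1); d=np.gradient(cv2.GaussianBlur(c.reshape(-1,1),(1,9),0).ravel())
print('edge',540+d.argmin(),'op',o['opening'])
E
python3 look.py pics/s19.png
```

```text
23.3 [0.5858 0.2569 0.1257] [ 0.6 -3.2 10.8] [-0.013  0.998 -0.001  0.058] [-0.58 -0.17 -0.13]
23.35 [0.586  0.2569 0.1259] [-1.9 -1.7 11.1] [-0.013  0.998 -0.001  0.058] [-0.56 -0.03 -0.08]
23.4 [0.586  0.2568 0.126 ] [-1.1 -3.1 10.9] [-0.013  0.998 -0.001  0.058] [-0.49  0.03 -0.1 ]
23.45 [0.586  0.2568 0.126 ] [-1.3 -2.6 10.5] [-0.013  0.998 -0.001  0.058] [-0.48  0.06 -0.09]
23.5 [0.586  0.2569 0.126 ] [-2.  -3.7 10.2] [-0.013  0.998 -0.001  0.058] [-0.49  0.02 -0.13]
-0.049 [272.1 436. ]
0.049 [299.8 223.4]
edge 628 op 0.29385777136565344
```

View pics/s19.png

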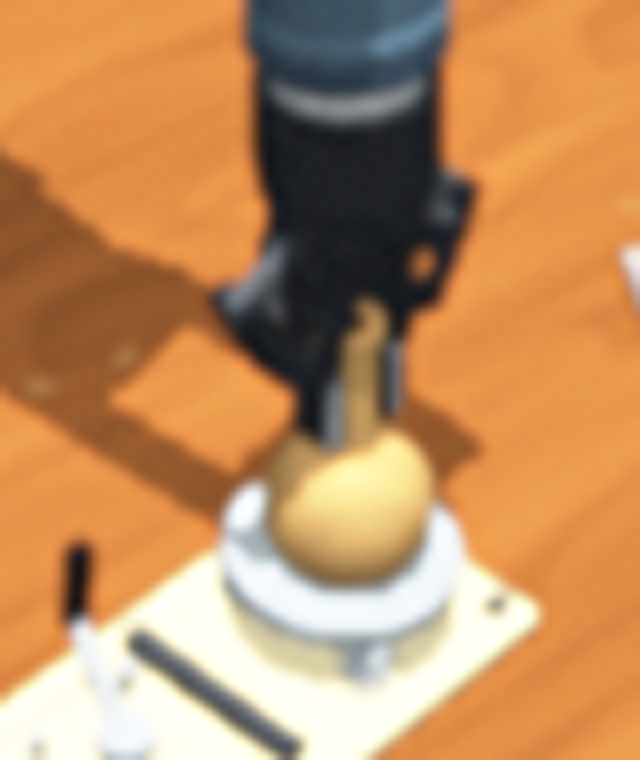

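Request:
drive_tool(
  deltas=[
    [[0.002,0.001,-0.006],0],
  ],
)

```text
time_s: 23.6
eef_pos: [0.5891, 0.2574, 0.1237]
eef_rot: [-0.013, 0.998, -0.001, 0.059]
wrist_force: [-14.9, -9.1, 26.9]
opening: 0.299
```

```bash
python3 look.py pics/s20.png
```

```text
23.65 [0.5898 0.2575 0.1237] [-7.  -5.9 14.2] [-0.013  0.998 -0.001  0.06 ] [-0.96  1.07 -0.19]
23.7 [0.5897 0.2575 0.1237] [-6.8 -4.8 13.4] [-0.013  0.998 -0.001  0.06 ] [-0.93  1.   -0.18]
23.75 [0.5896 0.2575 0.1237] [-5.7 -4.5 14.2] [-0.013  0.998 -0.001  0.06 ] [-0.95  0.96 -0.16]
23.8 [0.5896 0.2574 0.1236] [-6.2 -4.9 11.8] [-0.013  0.998 -0.001  0.06 ] [-0.99  1.   -0.19]
23.85 [0.5896 0.2574 0.1236] [-7.  -5.2 14.3] [-0.013  0.998 -0.001  0.06 ] [-0.95  1.02 -0.2 ]
-0.049 [279.7 445.6]
0.049 [307.8 233.5]
edge 630 op 0.2935660606321404
```

View pics/s20.png

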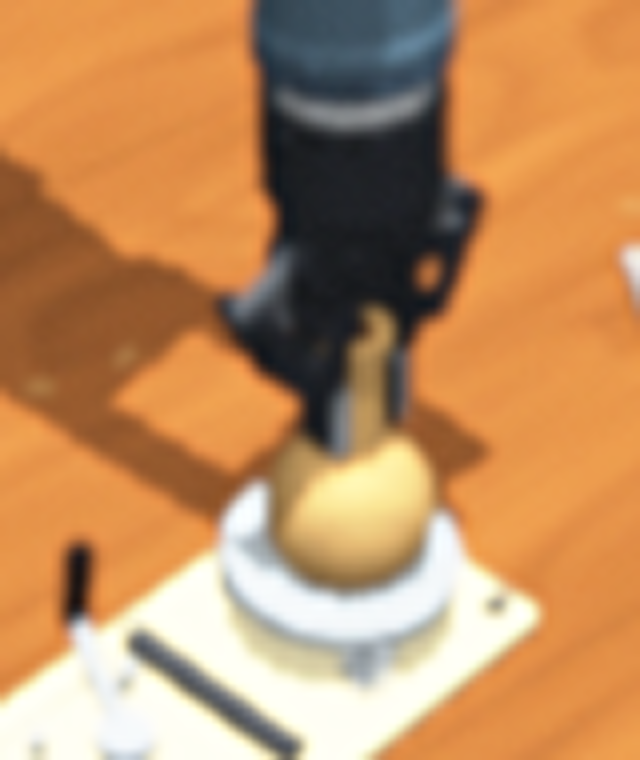

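Run:
```python
from h import *
s=camera('scene');o=get_obs();print(o['time_s'],o['wrist_force'].round(1))
x0,y0,k=310,140,14
crop(s,x0,y0,x0+55,y0+42,k,'pics/o.png');im=cv2.imread('pics/o.png')
T=lambda P:((proj(s,P)-[x0,y0]+.5)*k-.5)
th=np.linspace(0,2*np.pi,120)
def ringp(c,r,col):
    p=T(np.c_[c[0]+r*np.cos(th),c[1]+r*np.sin(th),c[2]+0*th]);cv2.polylines(im,[p.astype(np.int32)],True,col,1)
C=np.array([.5897,.2583,.055]);ringp(C,.053,(0,255,0));ringp(C,.028,(0,255,0))
B=C+[0,0,.026];v=B-s['eye'];D=np.linalg.norm(v);v/=D
r=.038;cc=B-v*r*r/D;rr=r*np.sqrt(1-(r/D)**2)
a=np.cross(v,[0,0,1]);a/=np.linalg.norm(a);b=np.cross(v,a)
p=T(cc+rr*(np.outer(np.cos(th),a)+np.outer(np.sin(th),b)));print('belly',p.min(0),p.max(0));cv2.polylines(im,[p.astype(np.int32)],True,(255,0,0),1)
# vertical axis and lip
L=C+[0,0,.124];p=T(np.c_[L[0]+.016*np.cos(th),L[1]+.016*np.sin(th),L[2]+0*th]);cv2.polylines(im,[p.astype(np.int32)],True,(255,0,255),1)
cv2.imwrite('pics/ov.png',im)
```

```text
23.9 [-6.1 -5.1 13.5]
belly [174.006503   451.29407403] [481.05058062 757.13156209]
```

View pics/ov.png

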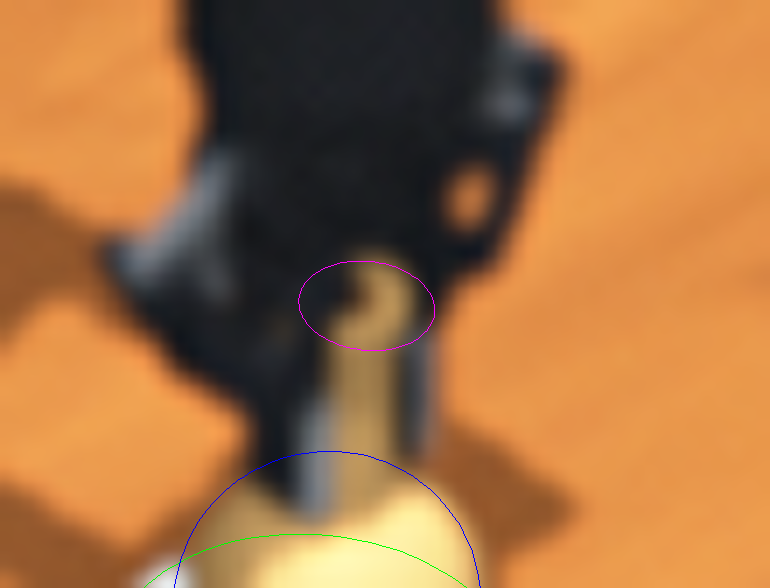

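```bash
cat > ov.py <<'E'
from h import *
import sys
s=camera('scene');o=get_obs();print(o['time_s'],o['eef_pos'].round(4),o['wrist_force'].round(1))
x0,y0,k=308,152,12
crop(s,x0,y0,x0+60,y0+50,k,'pics/o.png');im=cv2.imread('pics/o.png')
T=lambda P:((proj(s,P)-[x0,y0]+.5)*k-.5)
th=np.linspace(0,2*np.pi,120)
def circ(c,r,col):
    p=T(np.c_[c[0]+r*np.cos(th),c[1]+r*np.sin(th),c[2]+0*th]);cv2.polylines(im,[p.astype(np.int32)],True,col,1)
C=np.array([.5897,.2583,.055]);circ(C,.053,(0,255,0));circ(C,.028,(0,255,0))
B=C+[0,0,.026];v=B-s['eye'];D=np.linalg.norm(v);v/=D
r=.038;cc=B-v*r*r/D;rr=r*np.sqrt(1-(r/D)**2)
a=np.cross(v,[0,0,1]);a/=np.linalg.norm(a);b=np.cross(v,a)
p=T(cc+rr*(np.outer(np.cos(th),a)+np.outer(np.sin(th),b)));cv2.polylines(im,[p.astype(np.int32)],True,(255,0,0),1)
circ(C+[0,0,.124],.016,(255,0,255))
cv2.imwrite(sys.argv[1],im)
E
python3 ov.py pics/ov2.png
```

```text
23.95 [0.5896 0.2574 0.1236] [-6.4 -4.8 13.2]
```

View pics/ov2.png

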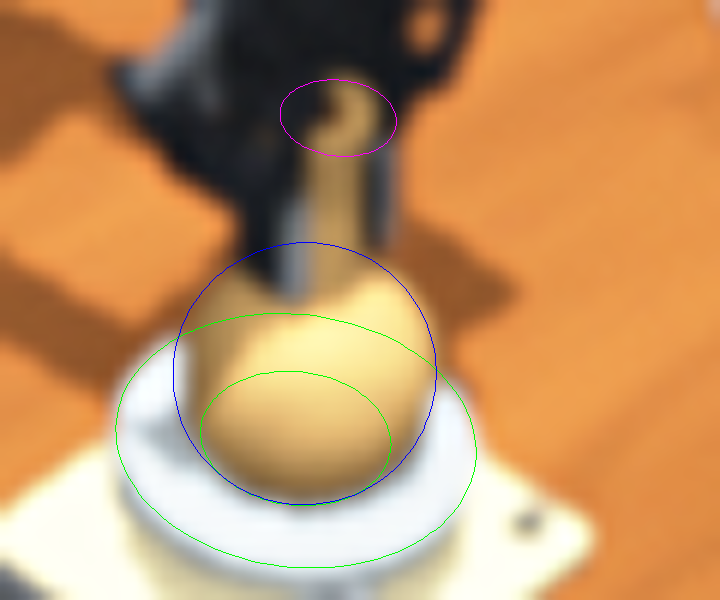

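Run:
```python
from bench import *
o=get_obs();print(o['eef_pos'].round(4),o['wrist_force'].round(1),o['opening'])
print(hand_in())
```

```text
[0.5896 0.2574 0.1236] [-6.4 -4.8 13.2] 0.294870780189712
the job is handed in; nothing more can be done
None
```

I cocked the lever, then stood the flask in the ring and pressed it down, and handed in at about 24 s with the fingers still gripping it. No verdict came back, so the checks below are my own, from forces and camera images.

**Lever:** I swung it to its stop, where the push rose to about 25 N. It then sprang back clear of the fingers, and the later pictures show it at rest.

**Pressing:** My second attempt at pushing against the stop tilted the flask, and the tool drifted about 9 mm in x. I lifted the flask out, re-centred it and pressed again with single long moves.

**Last checks before handing in:**
- **Ring:** its edge in the image sat at its fully-down position.
- **Downward push:** about 13 N on the wrist, or about 15 N after allowing for the flask's weight. The pose was steady for 0.3 s.
- **Belly:** it matched the predicted seated outline to about 1–2 mm.
- **Flask tilt:** I estimate about 3 degrees.
- **Bystanders:** I saw no contact with the other pieces, but did not measure their positions again at the end.

**Less clean:**
- A sideways force of about 8 N remained at the wrist.
- The tool itself was tilted about 7 degrees.
- The fingers had slipped about 6 mm down the neck while pressing.
- Flask tilt and centring rest on one blurred view, because the arm blocked the top camera.

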